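# Key in a gas meter test

## Robot

A 6-joint arm with a two-finger parallel gripper is mounted at the origin on the work surface. World frame = base frame: x ahead of the robot, y to its left, z up, the work surface at z = 0. Lengths are in m, angles in degrees, forces in N, time in s.
With the tool pointing down it reaches from about 0.375 to 0.9 m from the base axis. Payload 3.1 kg.
Tool frame: the origin (TCP) lies at the very end of the fingers, on their centre line; the grasp point (between the pads) lies 19 mm behind it; z points along the fingers, x is the direction in which the jaws open and shut, and the axes are right-handed (so a half turn about z gives the same grasp; the last joint's range is limited). The gripper opens to 87 mm and grips with 3 to 60 N. Pads are 19 mm wide; open, the fingers measure 117 mm over their backs; the gripper's body (75 mm by 190 mm) begins 51 mm behind the grasp point.
Start: joints at [55.09, 30.224, 82.088, -0, 67.689, -10.227], TCP at [0.261, 0.568, 0.223] pointing down, gripper open.
Joint ranges: [-176.69, 176.69], [-43.24, 126.21], [12.49, 139.97], [-82, 262], [0, 151.66], [-163.58, 163.58]. Speed limits (degrees/s): [159.86, 159.86, 180, 180, 180, 180].

## Interface

Orientations are given as a 3x3 rotation matrix whose columns are the frame's x, y, z axes.
In Python, from rig import bot gives the robot as it stands.
- The arm moves only by the tool arm_command, never from a script. Its argument "plan" is a list of rows, each an object of numbers: "claw": the opening, from 0 (shut) to 1 (fully open); "dx", "dy", "dz": the shift along the tool's x, y, z in cm; "twist": the turn about the tool's z in degrees. A call has 1 to 8 rows; each row is the pose to reach, as a shift and turn from the pose measured when the call began, along the tool's axes at that moment; what a row does not reach only later rows make up. A row lasts 1/12 s, in which the tool goes at most 41.7 mm and 7.16 degrees, less where a joint would pass 70% of its speed; a pose out of reach is approached as far as the arm can. A call with a gripper value outside its range is refused whole. The fingers move at their own pace and stop on an object; the grip force is fixed at half the most. Time passes only in rows, so rows that repeat a pose let the fingers close. It gives the time, the measured TCP pose, the force and the opening at its end, in the units of the state.
- bot.read_state(): the state, without advancing time (a new reading comes with each control period).
- bot.capture(name): name is "side" or "top"; returns the picture (480x640x3 uint8, red, green, blue); there is no depth.
- bot.calibration(name): a dict with "intrinsics" (3x3 intrinsics, pixels), "k1" (the pictures are not rectified: a ray, as slopes to the right and down, at radius r is drawn at 1 + k1 r^2 times it, then the intrinsics apply), "rvec" (rotation vector, rad) and "tvec" (3), from world to camera coordinates, as OpenCV has them. Camera axes: x right, y down, z forward; pixel columns grow to the right and rows downward; lengths in m; the calibration is good to about 2 mm. A picture is of the moment at which its call begins. calibration takes no time and is no camera call.
- bot.hand_in(): hands the job in, once; it reports no verdict.
The state is a dict: "time_s": time; "joint_positions": joint angles; "qvel": joint speeds; "tau": joint torques, N m; "position": TCP position; "tcp_rot": TCP orientation; "force": force on the tool from outside, world axes, zero at the start; "moment": the same for the moment, N m; "opening": opening from 0.0 (shut) to 1.0 (fully open).
Only numpy, scipy, OpenCV 4.12 (cv2) and the standard library are available. Lean on these libraries where they do the work, as an engineer would, in place of code of your own. Each camera call takes 0.05 s, during which the arm holds its last target.

## Task

Start the gas meter test by gently pressing three keys with a fingertip, in this order: the blue key on the orange tester, then the white key on the handheld gauge where it lies on the table, then the green key on the tester. Push each one well in; they stay in by themselves. Leave the tester's yellow and red keys out, do not lift or shift the gauge, and do not disturb anything else on the table.

Things in the scene. Friction and masses are not known exactly. Their poses are not given: they have to be found in the camera images.
- tester: Orange case-shaped test instrument, fixed, 360 mm (its y) by 260 mm (its x), flat tan panel 120 mm above the table, lid folded back on its +x side. Origin: centre of its underside; -x faces the robot. Four round coloured keys in a row along its y, 62 mm apart, 62 mm in front of the panel centre, in any order; a screen and two 34 mm tall brass unions lie 75 mm and more behind the row.
- key_blue: The whole blue key on the tester (to be pressed first): fixed dark collar 43 mm across and 6 mm high with the blue plunger in it. Origin: centre of the collar's underside, on the panel; z up.
- blue_in_top (a point): Centre of the blue plunger's flat top face (32 mm across, 18 mm above the panel when out); it goes down with the plunger.
- blue_in (a joint): How far the blue plunger is pushed in, straight down: 0 = out, 0.008 m = fully in. It starts to move at about 3.5 N, takes about 5 N at full depth, and stays where it is left. It counts as pressed beyond 3 mm; a push of more than 20 N damages it.
- key_green: The whole green key on the tester (to be pressed last): fixed dark collar 43 mm across and 6 mm high with the green plunger in it. Origin: centre of the collar's underside, on the panel; z up.
- green_in_top (a point): Centre of the green plunger's flat top face (32 mm across, 18 mm above the panel when out); it goes down with the plunger.
- green_in (a joint): How far the green plunger is pushed in, straight down: 0 = out, 0.008 m = fully in. It starts to move at about 3.5 N, takes about 5 N at full depth, and stays where it is left. It counts as pressed beyond 3 mm; a push of more than 20 N damages it.
- key_yellow: The whole yellow key on the tester (to be left out): fixed dark collar 43 mm across and 6 mm high with the yellow plunger in it. Origin: centre of the collar's underside, on the panel; z up.
- yellow_in_top (a point): Centre of the yellow plunger's flat top face (32 mm across, 18 mm above the panel when out); it goes down with the plunger.
- yellow_in (a joint): How far the yellow plunger is pushed in, straight down: 0 = out, 0.008 m = fully in. It starts to move at about 3.5 N, takes about 5 N at full depth, and stays where it is left. It counts as pressed beyond 3 mm; a push of more than 20 N damages it.
- key_red: The whole red key on the tester (to be left out): fixed dark collar 43 mm across and 6 mm high with the red plunger in it. Origin: centre of the collar's underside, on the panel; z up.
- red_in_top (a point): Centre of the red plunger's flat top face (32 mm across, 18 mm above the panel when out); it goes down with the plunger.
- red_in (a joint): How far the red plunger is pushed in, straight down: 0 = out, 0.008 m = fully in. It starts to move at about 3.5 N, takes about 5 N at full depth, and stays where it is left. It counts as pressed beyond 3 mm; a push of more than 20 N damages it.
- gauge: Dark grey handheld pressure gauge, loose (about 0.3 kg), lying on its back on the table: 140 mm (its x) by 62 mm (its y) by 30 mm. Origin: centre of its underside. A pale display lies at +x; its one round white key lies 25 mm from its centre towards -x, on its centre line.
- gauge_in_top (a point): Centre of the flat top of the gauge's white plunger key (32 mm across, 18 mm above the gauge's face, so 48 mm above the table when out); it goes down with the plunger.
- gauge_in (a joint): How far the gauge's white plunger is pushed in, straight down: same travel (8 mm), forces and limits as the tester's keys; stays where it is left.
- mug_rim (a point): Blue mug standing on the table, 80 mm across, 90 mm high; point: centre of its rim. Leave alone.
- coupling: Loose brass coupling, 34 mm across, 46 mm high, standing 75 to 95 mm from the gauge's centre on its -y side. Origin: centre of its underside. Leave alone.
- jar: Amber jar with a grey cap, 56 mm across, 70 mm high. Origin: centre of its underside. Leave alone.
- screwdriver: Green-handled screwdriver, 190 mm long, lying on the table at the right. Origin near its middle, on the table. Leave alone.
There are look-alikes about, which are no part of the job. There is more than one size of the gauge; the job needs the largest.

How it is judged (in metres and radians):
On the way, in this order (a step that is already met when the one before it is completed fails the run):
1. the blue key is in, while the gauge's key and the green key are out (value of joint blue_in above 0.003 m and value of joint each of gauge_in, green_in below 0.002 m), for 0.2 s.
2. the gauge's key is in too, while the green key is still out (value of joint each of blue_in, gauge_in above 0.003 m and value of joint green_in below 0.002 m), for 0.2 s.
3. the green key is in as well (value of joint each of blue_in, gauge_in, green_in above 0.003 m), for 0.2 s.
At the end, for the whole second after the job is handed in: The blue key, the gauge's white key and the green key are each more than 3 mm in (of 8 mm); yellow and red are less than 2 mm in; the gauge lies flat and still within 15 mm of where it started (all of step 3 and value of joint each of yellow_in, red_in below 0.002 m and distance of gauge from where it was at the start of the episode below 0.015 m and height (world z) of gauge below 0.008 m and angle between gauge's own z axis and vertical below 0.15 rad and linear speed of gauge below 0.02 m/s); the robot touches nothing.
It fails at once if a key is pushed in out of order: the gauge's key before the blue one is in, or the green key before the gauge's is in ((value of joint gauge_in above 0.002 m and value of joint blue_in below 0.003 m) or (value of joint green_in above 0.002 m and value of joint gauge_in below 0.003 m)).
It fails at once if the yellow or the red key is pushed in more than 2 mm (value of joint any of yellow_in, red_in above 0.002 m).
It fails at once if the robot pushes on a key or the gauge with more than 20 N (contact force between the fingers and key_blue above 20 N or contact force between the fingers and key_green above 20 N or contact force between the fingers and key_yellow above 20 N or contact force between the fingers and key_red above 20 N or contact force between the fingers and gauge above 20 N).
It fails at once if the gauge is lifted more than 8 mm, shifted more than 15 mm or tipped (height (world z) of gauge above 0.008 m or distance of gauge from where it was at the start of the episode above 0.015 m or angle between gauge's own z axis and vertical above 0.15 rad).
It fails at once if the coupling, mug, jar or screwdriver is moved more than 20 mm (distance of any of mug_rim, coupling, jar, screwdriver from where it was at the start of the episode above 0.02 m).
It also fails if it takes over 67 s, if anything falls off the work surface, if the arm or the gripper's body presses on something with over 40 N, if the wrist force passes 120 N, or if a joint passes its speed limit or range.

## Working session

There is one attempt and no reset: what is moved stays moved. The work goes in short steps, Python scripts to look and compute and a tool call to move; the robot and the scene stay as the last step left them, time stands still between calls to the robot, and variables do not carry over. Pictures are saved under pics/ and viewed, and the job is handed in when it is done.

Besides the shell and the picture viewer there is one more tool, called as a command line: name --argument value ..., lists and objects as JSON in quotes. arm_command: Moves the arm, as the interface text tells. Its arguments: {"type":"object","properties":{"plan":{"type":"array"}},"required":["plan"]}

```bash
ls; mkdir -p pics; python3 - <<'E'
from rig import bot
import cv2
for n in("side","top"):
    cv2.imwrite(f"pics/{n}0.png",bot.capture(n)[:,:,::-1])
    print(bot.calibration(n))
print(bot.read_state())
E
```

```text
pics
{'intrinsics': array([[442.37837253,   0.        , 316.58337492],
       [  0.        , 442.37837253, 233.16224688],
       [  0.        ,   0.        ,   1.        ]]), 'k1': -0.0720423735536511, 'rvec': array([ 0.74760521, -2.61339929,  1.12042735]), 'tvec': array([0.4115852 , 0.34893822, 0.69445422])}
{'intrinsics': array([[537.26349409,   0.        , 327.86604065],
       [  0.        , 537.26349409, 241.80150069],
       [  0.        ,   0.        ,   1.        ]]), 'k1': -0.05992383476851229, 'rvec': array([ 2.18189339, -2.14249873,  0.13466988]), 'tvec': array([-0.12690185,  0.56697732,  1.27199064])}
{'time_s': 0.1, 'joint_positions': array([ 5.50919653e+01,  3.02736015e+01,  8.21478046e+01,  6.38562846e-04,
        6.76893710e+01, -1.02271654e+01]), 'qvel': array([-0.06498375, -0.13374358, -0.11387645,  0.09148113, -0.00520176,
        0.1206049 ]), 'tau': array([ 1.49193265e-04, -4.40984166e+01, -1.77149963e+01,  6.35287492e-02,
        5.34110167e-02, -5.55281406e-05]), 'position': array([0.26057059, 0.56738057, 0.22167678]), 'tcp_rot': array([[ 4.17566500e-01,  9.08645682e-01, -1.11487734e-03],
       [ 9.08644378e-01, -4.17567838e-01, -1.57964420e-03],
       [-1.90087380e-03, -3.53420524e-04, -9.99998131e-01]]), 'force': array([ 1.18138339,  0.0013393 , -1.2168383 ]), 'moment': array([-0.01121695, -0.01711787,  0.0298308 ]), 'opening': 1.0017997712427387}
```

View pics/side0.png

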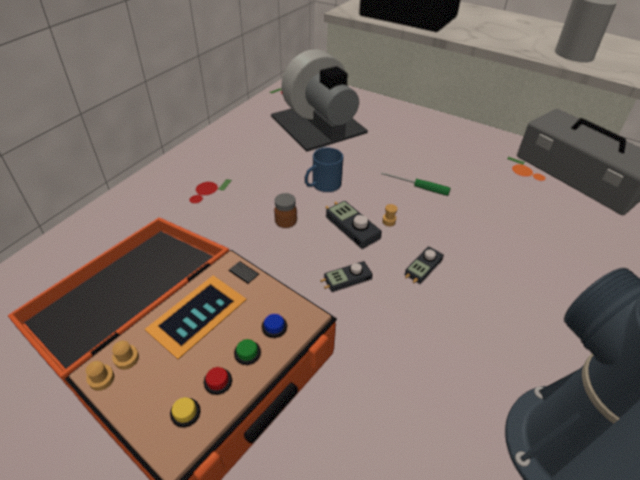

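View pics/top0.png

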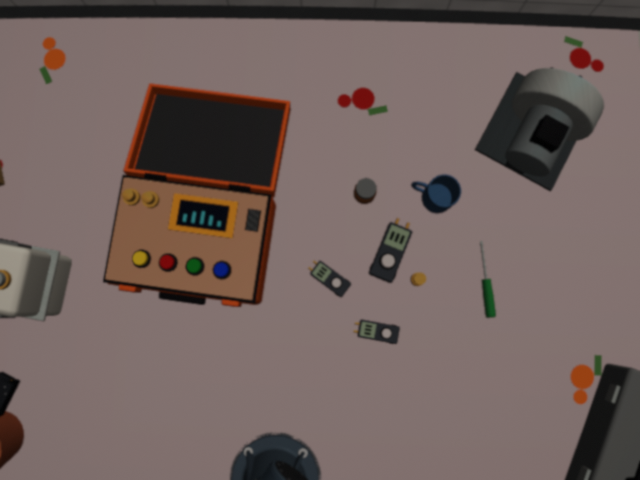

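The side view shows the tester at lower left, with keys yellow (184,410), red (217,379), green (247,350) and blue (274,324), and three gauges. In the top view the gauges are at (391,251), (330,278) and (378,331), and the row of keys is yellow (140,258), red (167,262), green (194,266), blue (221,270).

Possible mix-ups for the white key are the gauge keys at top (388,261), (337,283) and (387,333). The one at (388,261) is on the largest gauge. For blue, the mug at (440,193) could be confused with the key at (221,270). Next I'll measure and check the choice in a crop.

```bash
cat > h.py <<'E'
import numpy as np, cv2
from rig import bot
def cam(n):
    c=bot.calibration(n);R,_=cv2.Rodrigues(c["rvec"]);return c["intrinsics"],c["k1"],R,np.array(c["tvec"])
def ray(n,p):
    K,k1,R,t=cam(n)
    d=cv2.undistortPoints(np.array([[p]],float),K,np.array([k1,0,0,0,0.]))[0,0]
    # drawn = r*(1+k1 r^2) : same as OpenCV k1
    return -R.T@t, R.T@np.array([d[0],d[1],1])
def onz(n,p,z):
    o,d=ray(n,p);return o+d*(z-o[2])/d[2]
def tri(p1,p2):
    (o1,d1),(o2,d2)=ray("side",p1),ray("top",p2)
    A=np.stack([d1,-d2],1);s=np.linalg.lstsq(A,o2-o1,rcond=None)[0]
    a,b=o1+d1*s[0],o2+d2*s[1];return (a+b)/2,np.linalg.norm(a-b)
def proj(n,P):
    c=bot.calibration(n);return cv2.projectPoints(np.array([P],float),c["rvec"],c["tvec"],c["intrinsics"],np.array([c["k1"],0,0,0,0.]))[0][0,0]
E
cat > m.py <<'E'
from h import *
ims={n:cv2.imread(f"pics/{n}0.png") for n in("side","top")}
seed={"yellow":((184,410),(140,258)),"red":((217,379),(167,262)),"green":((247,350),(194,266)),"blue":((274,324),(221,270)),
"wA":((361,222),(388,261)),"wB":((356,269),(337,283)),"wC":((432,255),(387,333))}
def blob(n,name,p,r):
    hsv=cv2.cvtColor(ims[n],cv2.COLOR_BGR2HSV)
    if name[0]=="w": m=(hsv[...,2]>130)&(hsv[...,1]<70)
    else:
        h0=int(hsv[p[1],p[0],0]); dh=np.abs(hsv[...,0].astype(int)-h0);dh=np.minimum(dh,180-dh)
        m=(dh<10)&(hsv[...,1]>(130))
    mm=np.zeros(m.shape,np.uint8);cv2.circle(mm,p,r,1,-1);m=(m*mm).astype(np.uint8)
    k,l,st,ce=cv2.connectedComponentsWithStats(m)
    i=1+np.argmax(st[1:,4]);return ce[i],st[i]
for name,(a,b) in seed.items():
    ca,sa=blob("side",name,a,14);cb,sb=blob("top",name,b,11)
    z=.138 if name[0]!="w" else .048
    P,e=tri(ca,cb);print(name,ca.round(1),sa[2:],cb.round(1),sb[2:],"tri",P.round(4),"gap",round(e,4),"top@z",onz("top",cb,z).round(4)[:2],"side@z",onz("side",ca,z).round(4)[:2])
a=cv2.resize(ims["top"][210:350,290:440],None,fx=4,fy=4,interpolation=cv2.INTER_CUBIC)
cv2.imwrite("pics/cropg.png",a)
b=cv2.resize(ims["side"][180:300,300:460],None,fx=4,fy=4,interpolation=cv2.INTER_CUBIC)
cv2.imwrite("pics/cropg2.png",b)
E
python3 m.py
```

```text
yellow [183.6 409.5] [ 26  26 518] [139.9 257.9] [ 17  17 234] tri [0.5135 0.3078 0.1283] gap 0.0001 top@z [0.5127 0.3044] side@z [0.5088 0.31  ]
red [216.5 378.1] [ 24  25 451] [166.4 261.6] [ 18  16 220] tri [0.506  0.2464 0.129 ] gap 0.0004 top@z [0.5054 0.2438] side@z [0.5016 0.2492]
green [246.4 349.7] [ 21  21 340] [193.9 265.6] [ 15  15 175] tri [0.4987 0.1842 0.1276] gap 0.0004 top@z [0.4978 0.1815] side@z [0.4941 0.1887]
blue [273.8 323.8] [ 21  20 321] [221.  269.4] [ 15  16 188] tri [0.4912 0.1226 0.1272] gap 0.0001 top@z [0.4905 0.1206] side@z [0.4863 0.1283]
wA [364.1 216.7] [ 22  17 225] [387.7 260.3] [10 10 82] tri [ 0.5213 -0.2611  0.0568] gap 0.0072 top@z [ 0.5255 -0.2608] side@z [ 0.5218 -0.2715]
wB [355.2 262.3] [ 27  17 225] [336.  282.2] [ 7  7 33] tri [ 0.4722 -0.1372  0.0449] gap 0.0027 top@z [ 0.4708 -0.1376] side@z [ 0.4723 -0.1341]
wC [435.1 249.7] [ 28  28 201] [386.2 332.8] [ 7  7 38] tri [ 0.3484 -0.2598  0.0456] gap 0.0099 top@z [ 0.3533 -0.2583] side@z [ 0.3433 -0.2588]
```

View pics/cropg.png

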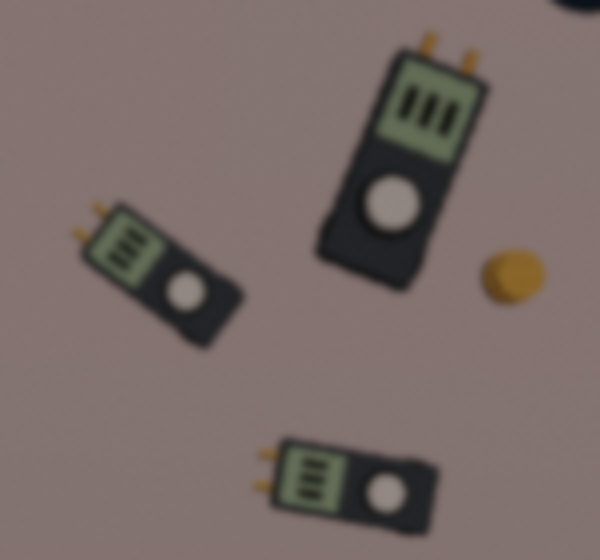

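View pics/cropg2.png

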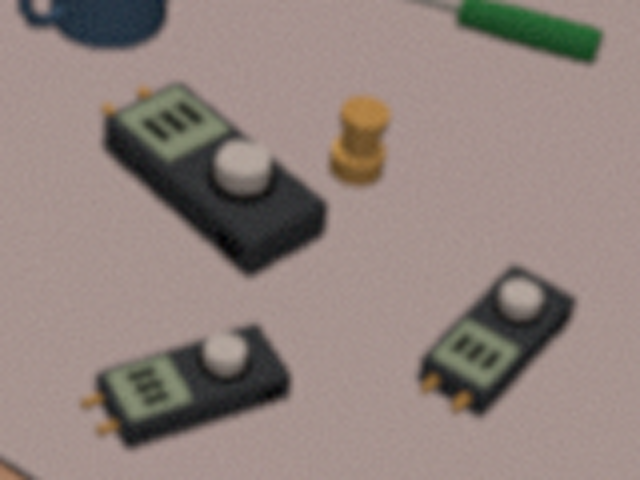

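The crops confirm that the gauge at top (391,251) is clearly the largest. Its key is at top (388,260) and side about (361,220), and the brass coupling stands beside it. Next I'll refine the white key's position and check the gauge's size.

```bash
python3 - <<'E'
from h import *
im=cv2.imread("pics/top0.png")
for s,t in(((360.7,220),(387.7,260.4)),):
    P,e=tri(s,t);print(P,e,onz("top",t,.046),onz("side",s,.048))
# gauge corners in top crop, face z=.03
c=[(402,50),(488,88),(405,292),(318,252)]
q=np.array([onz("top",(290+(x-1.5)/4,210+(y-1.5)/4),.03)[:2] for x,y in c])
print(q.round(4));print([np.linalg.norm(q[i]-q[(i+1)%4]).round(4) for i in range(4)])
cen=q.mean(0);ax=(q[0]+q[1]-q[2]-q[3]);ax/=np.linalg.norm(ax);print("cen",cen,"key pred",cen-.025*ax)
k=[onz("top",t,.134)[:2] for t in((139.9,257.9),(166.4,261.6),(193.9,265.6),(221,269.4))];print(np.array(k).round(4))
s=bot.read_state();R=s["tcp_rot"];p=s["position"]
for n,T in(("blue",(.4915,.1225,.17)),("white",(.524,-.262,.17)),("green",(.498,.184,.17))):
    print(n,(R.T@(np.array(T)-p)*100).round(2))
E
```

```text
[ 0.5254108  -0.26141865  0.04370958] 0.000521568190466156 [ 0.52545539 -0.26105852  0.046     ] [ 0.52326753 -0.25708376  0.048     ]
[[ 0.6212 -0.2685]
 [ 0.5986 -0.3214]
 [ 0.473  -0.2709]
 [ 0.4963 -0.218 ]]
[np.float64(0.0575), np.float64(0.1354), np.float64(0.0579), np.float64(0.1347)]
cen [ 0.54726903 -0.26967167] key pred [ 0.52408091 -0.26032762]
[[0.5129 0.3057]
 [0.5058 0.2451]
 [0.498  0.1826]
 [0.4907 0.1214]]
blue [-30.77  39.56   5.21]
white [-64.35  58.57   5.27]
green [-24.91  37.58   5.2 ]
```

The gauge measures about 135 x 58 mm against 140 x 62 mm given, so it is the full-size one. Key targets are blue (0.491,0.122), white (0.5245,-0.2605) and green (0.498,0.183). I'm moving above blue with the claw shut.

arm_command --plan '[{"claw": 0, "dx": -2, "dy": 2.6, "dz": 0}, {"claw": 0, "dx": -4, "dy": 5.2, "dz": 0}, {"claw": 0, "dx": -6.5, "dy": 8.3, "dz": 0}, {"claw": 0, "dx": -9, "dy": 11.5, "dz": 0}, {"claw": 0, "dx": -11.5, "dy": 14.7, "dz": 0}, {"claw": 0, "dx": -14, "dy": 18, "dz": 0}, {"claw": 0, "dx": -16, "dy": 20.5, "dz": 0}, {"claw": 0, "dx": -18, "dy": 23, "dz": 0}]'

```text
$.plan[0]: bad value
```

```bash
cat > d.py <<'E'
from h import *
import sys
s=bot.read_state();R=s["tcp_rot"];p=s["position"]
print("t",s["time_s"],"p",p.round(4),"f",s["force"].round(2),"open",round(s["opening"],3),"zax",R[:,2].round(4))
for n,T in(("blue",(.491,.122,.138)),("white",(.5245,-.2605,.048)),("green",(.498,.183,.138))):
    print(n,(R.T@(np.array(T)-p)*100).round(2))
E
python3 d.py
```

```text
t 0.1 p [0.2606 0.5674 0.2217] f [ 1.18  0.   -1.22] open 1.002 zax [-0.0011 -0.0016 -1.    ]
blue [-30.83  39.54   8.41]
white [-64.17  58.56  17.47]
green [-25.    37.63   8.4 ]
```

arm_command --plan '[{"claw": 0, "dx": -2, "dy": 2.6, "dz": 0, "twist": 0}, {"claw": 0, "dx": -4, "dy": 5.2, "dz": 0, "twist": 0}, {"claw": 0, "dx": -6.5, "dy": 8.3, "dz": 0, "twist": 0}, {"claw": 0, "dx": -9, "dy": 11.5, "dz": 0, "twist": 0}, {"claw": 0, "dx": -11.5, "dy": 14.7, "dz": 0, "twist": 0}, {"claw": 0, "dx": -14, "dy": 18, "dz": 0, "twist": 0}, {"claw": 0, "dx": -16, "dy": 20.5, "dz": 0, "twist": 0}, {"claw": 0, "dx": -18, "dy": 23, "dz": 0, "twist": 0}]'

```text
time_s: 0.77
position: [0.3948, 0.3058, 0.2217]
tcp_rot: [[0.418, 0.908, -0.002], [0.908, -0.418, -0.002], [-0.002, -0.001, -1.0]]
force: [1.1, 1.0, -0.1]
opening: 0.476
```

```bash
python3 d.py
```

```text
t 0.7667 p [0.3948 0.3058 0.2217] f [ 1.12  1.03 -0.11] open 0.476 zax [-0.0017 -0.0019 -1.    ]
blue [-12.65  16.43   8.39]
white [-45.97  35.48  17.46]
green [-6.82 14.52  8.38]
```

arm_command --plan '[{"claw": 0, "dx": -2, "dy": 2.6, "dz": 0, "twist": 0}, {"claw": 0, "dx": -4.5, "dy": 5.8, "dz": 0, "twist": 0}, {"claw": 0, "dx": -7, "dy": 9, "dz": 0.5, "twist": 0}, {"claw": 0, "dx": -9, "dy": 11.7, "dz": 1, "twist": 0}, {"claw": 0, "dx": -11, "dy": 14.3, "dz": 2, "twist": 0}, {"claw": 0, "dx": -12.2, "dy": 15.8, "dz": 3, "twist": 0}, {"claw": 0, "dx": -12.65, "dy": 16.4, "dz": 4, "twist": 0}, {"claw": 0, "dx": -12.65, "dy": 16.4, "dz": 5, "twist": 0}]'

```text
time_s: 1.43
position: [0.4916, 0.1207, 0.1711]
tcp_rot: [[0.421, 0.907, -0.001], [0.907, -0.421, -0.002], [-0.002, -0.001, -1.0]]
force: [-0.5, -0.9, -0.2]
opening: 0.004
```

```bash
python3 - <<'E'
from h import *
for n in("side","top"):
    cv2.imwrite(f"pics/{n}1.png",bot.capture(n)[:,:,::-1])
a=cv2.resize(cv2.imread("pics/side1.png")[200:440,120:440],(800,600),interpolation=cv2.INTER_CUBIC);cv2.imwrite("pics/side1c.png",a)
E
python3 d.py
```

```text
t 1.5333 p [0.4889 0.1222 0.17  ] f [-0.65 -0.11  0.01] open 0.002 zax [-0.0069 -0.0017 -1.    ]
blue [0.08 0.22 3.2 ]
white [-33.2   19.34  12.24]
green [ 5.92 -1.7   3.19]
```

View pics/side1c.png

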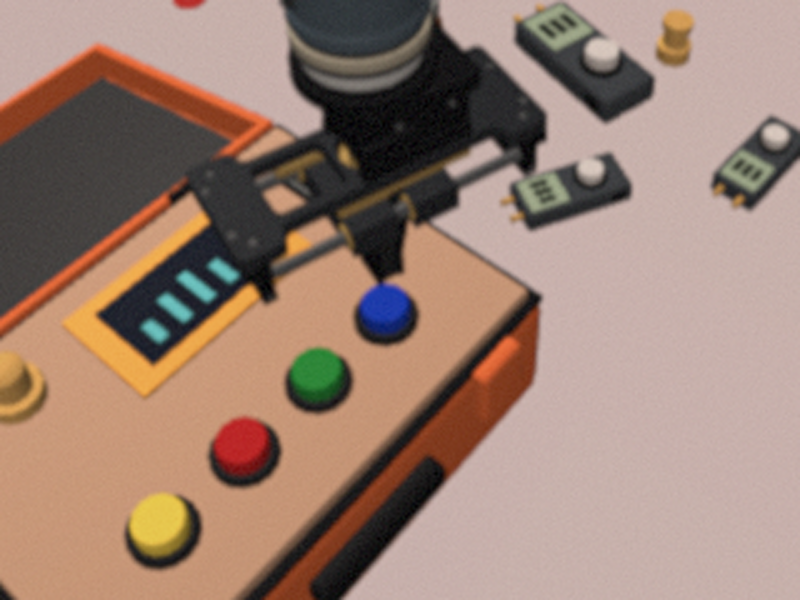

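View pics/top1.png

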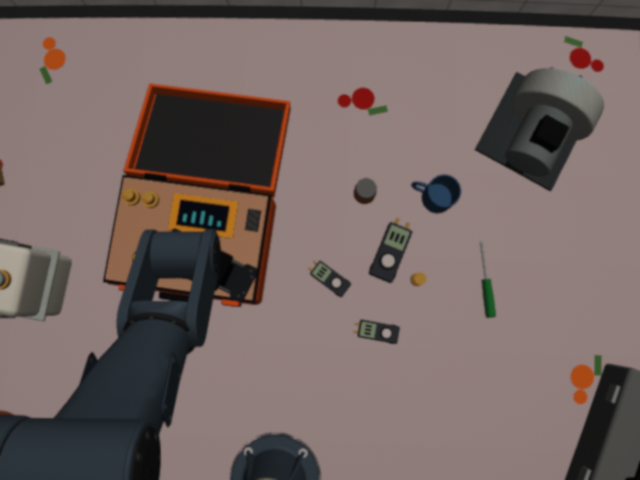

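The side view shows the fingertip just above the blue key, with the tip at about (275,313) and the blue key at (274,324). The other keys are clear. Descending now.

arm_command --plan '[{"claw": 0, "dx": 0.1, "dy": 0.2, "dz": 0.8, "twist": 0}, {"claw": 0, "dx": 0.1, "dy": 0.2, "dz": 1.6, "twist": 0}, {"claw": 0, "dx": 0.1, "dy": 0.2, "dz": 2.2, "twist": 0}, {"claw": 0, "dx": 0.1, "dy": 0.2, "dz": 2.4, "twist": 0}, {"claw": 0, "dx": 0.1, "dy": 0.2, "dz": 2.4, "twist": 0}]'

```text
time_s: 1.95
position: [0.4903, 0.1227, 0.1453]
tcp_rot: [[0.418, 0.908, -0.008], [0.908, -0.418, -0.002], [-0.005, -0.007, -1.0]]
force: [-0.5, -0.2, -0.2]
opening: 0.007
```

```bash
python3 - <<'E'
from h import *
print(proj("side",(.4889,.1222,.170)))
E
python3 d.py
```

```text
[273.57430395 308.35991009]
t 1.95 p [0.4903 0.1227 0.1453] f [-0.52 -0.24 -0.19] open 0.007 zax [-0.0085 -0.0017 -1.    ]
blue [-0.03  0.1   0.73]
white [-33.32  19.2    9.77]
green [ 5.8  -1.82  0.72]
```

arm_command --plan '[{"claw": 0, "dx": 0, "dy": 0.1, "dz": 0.2, "twist": 0}, {"claw": 0, "dx": 0, "dy": 0.1, "dz": 0.4, "twist": 0}, {"claw": 0, "dx": 0, "dy": 0.1, "dz": 0.6, "twist": 0}, {"claw": 0, "dx": 0, "dy": 0.1, "dz": 0.75, "twist": 0}, {"claw": 0, "dx": 0, "dy": 0.1, "dz": 0.85, "twist": 0}, {"claw": 0, "dx": 0, "dy": 0.1, "dz": 0.95, "twist": 0}]'

```text
time_s: 2.45
position: [0.4913, 0.1222, 0.1362]
tcp_rot: [[0.418, 0.908, -0.008], [0.908, -0.418, -0.002], [-0.005, -0.006, -1.0]]
force: [-0.5, -0.9, 4.0]
opening: 0.0
```

arm_command --plan '[{"claw": 0, "dx": 0, "dy": 0, "dz": 0.1, "twist": 0}, {"claw": 0, "dx": 0, "dy": 0, "dz": 0.2, "twist": 0}, {"claw": 0, "dx": 0, "dy": 0, "dz": 0.3, "twist": 0}]'

```text
time_s: 2.7
position: [0.4914, 0.1223, 0.1334]
tcp_rot: [[0.418, 0.908, -0.007], [0.908, -0.418, -0.002], [-0.005, -0.006, -1.0]]
force: [-1.2, 0.5, 5.1]
opening: 0.0
```

arm_command --plan '[{"claw": 0, "dx": 0, "dy": 0, "dz": 0.1, "twist": 0}, {"claw": 0, "dx": 0, "dy": 0, "dz": 0.2, "twist": 0}]'

```text
time_s: 2.87
position: [0.4913, 0.1223, 0.1315]
tcp_rot: [[0.418, 0.908, -0.007], [0.908, -0.418, -0.002], [-0.005, -0.006, -1.0]]
force: [-0.8, 0.7, 4.8]
opening: 0.003
```

arm_command --plan '[{"claw": 0, "dx": 0, "dy": 0, "dz": 0, "twist": 0}, {"claw": 0, "dx": 0, "dy": 0, "dz": 0, "twist": 0}, {"claw": 0, "dx": 0, "dy": 0, "dz": 0, "twist": 0}, {"claw": 0, "dx": 0, "dy": 0, "dz": -1, "twist": 0}, {"claw": 0, "dx": 0, "dy": 0, "dz": -3, "twist": 0}, {"claw": 0, "dx": 0, "dy": 0, "dz": -5, "twist": 0}, {"claw": 0, "dx": 0, "dy": 0, "dz": -6, "twist": 0}, {"claw": 0, "dx": 0, "dy": 0, "dz": -6, "twist": 0}]'

```text
time_s: 3.53
position: [0.4937, 0.1224, 0.194]
tcp_rot: [[0.418, 0.908, -0.002], [0.908, -0.418, -0.002], [-0.002, -0.001, -1.0]]
force: [1.0, 0.6, -0.3]
opening: 0.005
```

```bash
python3 - <<'E'
from h import *
cv2.imwrite(f"pics/side2.png",bot.capture("side")[:,:,::-1])
a=cv2.resize(cv2.imread("pics/side2.png")[260:440,140:380],(800,600),interpolation=cv2.INTER_CUBIC);cv2.imwrite("pics/side2c.png",a)
E
python3 d.py
```

```text
t 3.5833 p [0.4927 0.1224 0.1927] f [ 0.09 -0.76  0.83] open 0.006 zax [-0.004  -0.0015 -1.    ]
blue [-0.09 -0.13  5.47]
white [-33.4   18.95  14.52]
green [ 5.74 -2.04  5.46]
```

View pics/side2c.png

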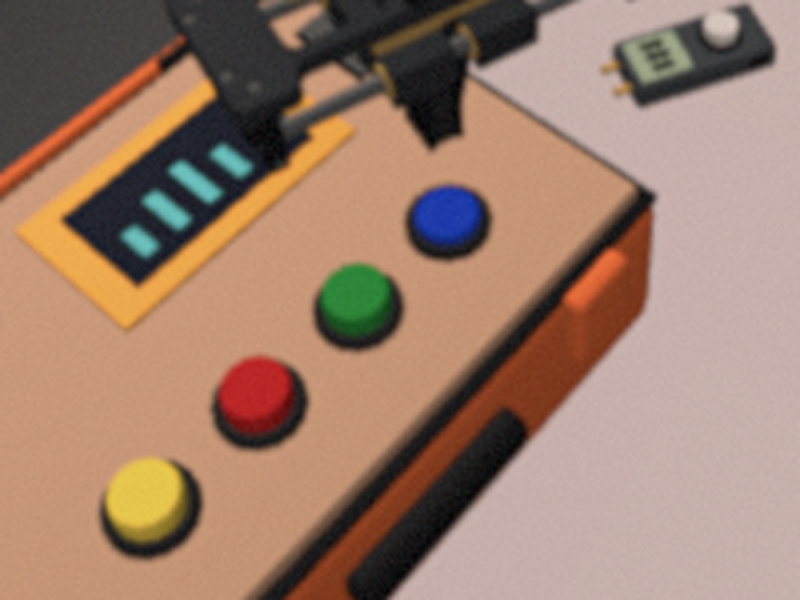

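Blue now sits nearly flush in its collar (crop (448,215)), and the other three are still out. Moving to the gauge.

arm_command --plan '[{"claw": 0, "dx": -2.5, "dy": 1.4, "dz": 0, "twist": 0}, {"claw": 0, "dx": -5.5, "dy": 3.1, "dz": 0, "twist": 0}, {"claw": 0, "dx": -9, "dy": 5.1, "dz": 0, "twist": 0}, {"claw": 0, "dx": -12.5, "dy": 7.1, "dz": 0, "twist": 0}, {"claw": 0, "dx": -16, "dy": 9.1, "dz": 0, "twist": 0}, {"claw": 0, "dx": -19.5, "dy": 11.1, "dz": 0, "twist": 0}, {"claw": 0, "dx": -22.5, "dy": 12.8, "dz": 0, "twist": 0}, {"claw": 0, "dx": -25, "dy": 14.2, "dz": 0, "twist": 0}]'

```text
time_s: 4.25
position: [0.5166, -0.1668, 0.192]
tcp_rot: [[0.42, 0.908, -0.005], [0.908, -0.42, -0.001], [-0.003, -0.004, -1.0]]
force: [-0.1, 1.2, -0.5]
opening: 0.009
```

```bash
python3 d.py
```

```text
t 4.25 p [ 0.5166 -0.1668  0.192 ] f [-0.05  1.23 -0.45] open 0.009 zax [-0.0054 -0.0012 -1.    ]
blue [ 25.15 -14.42   5.37]
white [-8.13  4.72 14.4 ]
green [ 30.98 -16.35   5.36]
```

arm_command --plan '[{"claw": 0, "dx": -3, "dy": 1.7, "dz": 1, "twist": 0}, {"claw": 0, "dx": -5.5, "dy": 3.2, "dz": 3, "twist": 0}, {"claw": 0, "dx": -7.3, "dy": 4.2, "dz": 5.5, "twist": 0}, {"claw": 0, "dx": -8.1, "dy": 4.7, "dz": 8, "twist": 0}, {"claw": 0, "dx": -8.1, "dy": 4.7, "dz": 10, "twist": 0}, {"claw": 0, "dx": -8.1, "dy": 4.7, "dz": 11.5, "twist": 0}, {"claw": 0, "dx": -8.1, "dy": 4.7, "dz": 12, "twist": 0}, {"claw": 0, "dx": -8.1, "dy": 4.7, "dz": 12, "twist": 0}]'

```text
time_s: 4.92
position: [0.523, -0.2592, 0.0696]
tcp_rot: [[0.42, 0.907, -0.01], [0.907, -0.42, 0.002], [-0.002, -0.01, -1.0]]
force: [0.5, -0.7, -0.2]
opening: 0.006
```

```bash
python3 - <<'E'
from h import *
cv2.imwrite(f"pics/side3.png",bot.capture("side")[:,:,::-1])
a=cv2.resize(cv2.imread("pics/side3.png")[130:310,260:500],(800,600),interpolation=cv2.INTER_CUBIC);cv2.imwrite("pics/side3c.png",a)
E
python3 d.py
```

```text
t 4.9667 p [ 0.5239 -0.2596  0.071 ] f [ 0.23 -0.11  0.66] open 0.005 zax [-7.4e-03  3.0e-04 -1.0e+00]
blue [ 33.24 -19.05  -6.66]
white [-0.05  0.11  2.3 ]
green [ 39.07 -20.98  -6.67]
```

View pics/side3c.png

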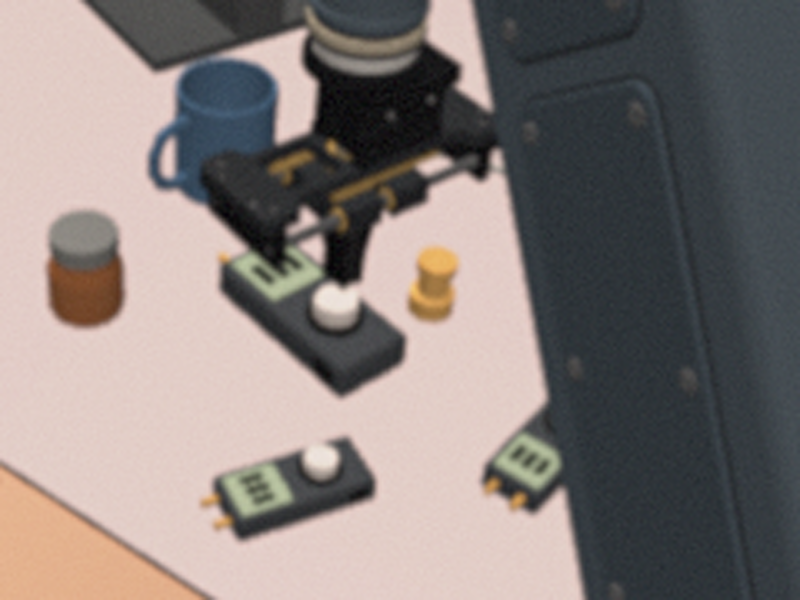

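The closed fingertip is over the largest gauge's white key, with the tip at crop (345,285) and the key at (338,298). The coupling, mug and jar are clear. Pressing now.

arm_command --plan '[{"claw": 0, "dx": 0, "dy": 0.1, "dz": 0.5, "twist": 0}, {"claw": 0, "dx": 0, "dy": 0.1, "dz": 1.1, "twist": 0}, {"claw": 0, "dx": 0, "dy": 0.1, "dz": 1.5, "twist": 0}, {"claw": 0, "dx": 0, "dy": 0.1, "dz": 1.7, "twist": 0}, {"claw": 0, "dx": 0, "dy": 0.1, "dz": 1.8, "twist": 0}, {"claw": 0, "dx": 0, "dy": 0.1, "dz": 1.9, "twist": 0}]'

```text
time_s: 5.47
position: [0.5248, -0.2601, 0.0521]
tcp_rot: [[0.42, 0.908, -0.007], [0.908, -0.42, 0.0], [-0.003, -0.007, -1.0]]
force: [-0.6, -1.0, -0.4]
opening: 0.004
```

```bash
python3 d.py
```

```text
t 5.4667 p [ 0.5248 -0.2601  0.0521] f [-0.64 -0.97 -0.39] open 0.004 zax [-7.2e-03  1.0e-04 -1.0e+00]
blue [ 33.24 -19.15  -8.56]
white [-0.05 -0.    0.41]
green [ 39.07 -21.08  -8.57]
```

arm_command --plan '[{"claw": 0, "dx": 0, "dy": 0, "dz": 0.1, "twist": 0}, {"claw": 0, "dx": 0, "dy": 0, "dz": 0.2, "twist": 0}, {"claw": 0, "dx": 0, "dy": 0, "dz": 0.3, "twist": 0}, {"claw": 0, "dx": 0, "dy": 0, "dz": 0.4, "twist": 0}, {"claw": 0, "dx": 0, "dy": 0, "dz": 0.5, "twist": 0}, {"claw": 0, "dx": 0, "dy": 0, "dz": 0.6, "twist": 0}, {"claw": 0, "dx": 0, "dy": 0, "dz": 0.7, "twist": 0}]'

```text
time_s: 6.05
position: [0.5249, -0.2601, 0.0454]
tcp_rot: [[0.42, 0.908, -0.007], [0.908, -0.42, -0.0], [-0.003, -0.006, -1.0]]
force: [-1.2, 0.4, 4.6]
opening: 0.004
```

arm_command --plan '[{"claw": 0, "dx": 0, "dy": 0, "dz": 0.1, "twist": 0}, {"claw": 0, "dx": 0, "dy": 0, "dz": 0.2, "twist": 0}, {"claw": 0, "dx": 0, "dy": 0, "dz": 0.2, "twist": 0}]'

```text
time_s: 6.3
position: [0.5249, -0.2601, 0.0434]
tcp_rot: [[0.42, 0.908, -0.007], [0.908, -0.42, -0.0], [-0.003, -0.006, -1.0]]
force: [-0.4, 1.0, 3.0]
opening: 0.004
```

arm_command --plan '[{"claw": 0, "dx": 0, "dy": 0, "dz": 0.1, "twist": 0}, {"claw": 0, "dx": 0, "dy": 0, "dz": 0.2, "twist": 0}, {"claw": 0, "dx": 0, "dy": 0, "dz": 0.2, "twist": 0}]'

```text
time_s: 6.55
position: [0.5249, -0.2601, 0.0413]
tcp_rot: [[0.42, 0.908, -0.007], [0.908, -0.42, -0.0], [-0.003, -0.006, -1.0]]
force: [-2.2, 0.4, 2.8]
opening: 0.004
```

arm_command --plan '[{"claw": 0, "dx": 0, "dy": 0, "dz": 0, "twist": 0}, {"claw": 0, "dx": 0, "dy": 0, "dz": 0, "twist": 0}, {"claw": 0, "dx": 0, "dy": 0, "dz": -0.5, "twist": 0}, {"claw": 0, "dx": 0, "dy": 0, "dz": -2, "twist": 0}, {"claw": 0, "dx": 0, "dy": 0, "dz": -5, "twist": 0}, {"claw": 0, "dx": 0, "dy": 0, "dz": -8, "twist": 0}, {"claw": 0, "dx": 0, "dy": 0, "dz": -11, "twist": 0}, {"claw": 0, "dx": 0, "dy": 0, "dz": -14, "twist": 0}]'

```text
time_s: 7.22
position: [0.5255, -0.2599, 0.1822]
tcp_rot: [[0.42, 0.908, -0.007], [0.908, -0.42, 0.0], [-0.003, -0.007, -1.0]]
force: [1.0, -0.5, -0.4]
opening: 0.006
```

```bash
python3 - <<'E'
from h import *
for n in("side","top"):
    cv2.imwrite(f"pics/{n}4.png",bot.capture(n)[:,:,::-1])
a=cv2.resize(cv2.imread("pics/side4.png")[130:310,260:500],(800,600),interpolation=cv2.INTER_CUBIC);cv2.imwrite("pics/side4c.png",a)
E
python3 d.py
```

```text
t 7.3167 p [ 0.5289 -0.2623  0.1864] f [0.62 0.23 1.18] open 0.005 zax [ 0.0024 -0.0071 -1.    ]
blue [ 33.32 -19.58   4.56]
white [ 0.05 -0.54 13.84]
green [ 39.15 -21.51   4.52]
```

View pics/side4c.png

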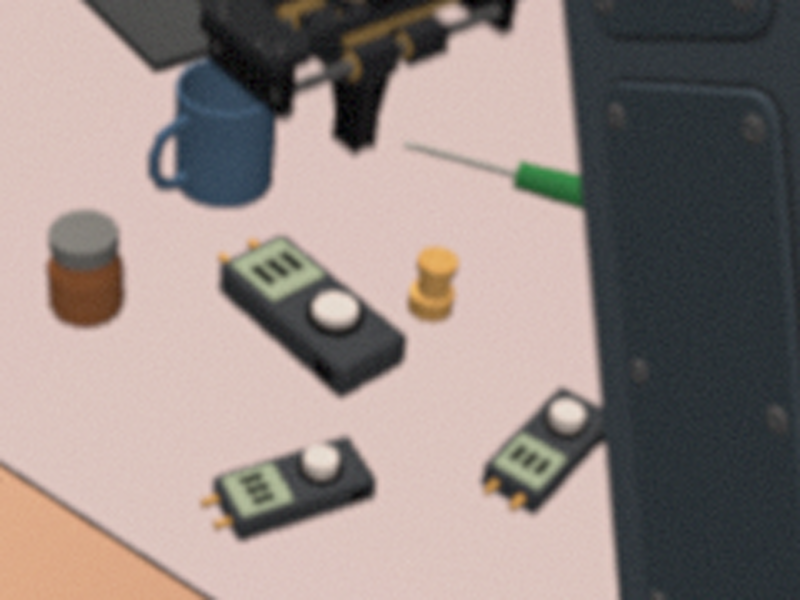

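The white key is now low at crop (335,310), and the gauge and its neighbours haven't moved. Going back to green.

arm_command --plan '[{"claw": 0, "dx": 2.5, "dy": -1.4, "dz": -0.5, "twist": 0}, {"claw": 0, "dx": 5.5, "dy": -3, "dz": -0.8, "twist": 0}, {"claw": 0, "dx": 9, "dy": -4.9, "dz": -0.8, "twist": 0}, {"claw": 0, "dx": 12.5, "dy": -6.9, "dz": -0.8, "twist": 0}, {"claw": 0, "dx": 16, "dy": -8.8, "dz": -0.8, "twist": 0}, {"claw": 0, "dx": 19.5, "dy": -10.7, "dz": -0.8, "twist": 0}, {"claw": 0, "dx": 23, "dy": -12.6, "dz": -0.8, "twist": 0}, {"claw": 0, "dx": 26, "dy": -14.3, "dz": -0.8, "twist": 0}]'

```text
time_s: 7.98
position: [0.5068, 0.0362, 0.1913]
tcp_rot: [[0.419, 0.908, 0.001], [0.908, -0.419, -0.006], [-0.006, 0.003, -1.0]]
force: [0.7, 0.4, 0.0]
opening: 0.009
```

```bash
python3 d.py
```

```text
t 7.9833 p [0.5068 0.0362 0.1913] f [0.73 0.43 0.03] open 0.009 zax [ 5.0e-04 -6.4e-03 -1.0e+00]
blue [ 7.16 -5.05  5.27]
white [-26.11  13.99  14.52]
green [12.99 -6.98  5.23]
```

arm_command --plan '[{"claw": 0, "dx": 3, "dy": -1.6, "dz": 0, "twist": 0}, {"claw": 0, "dx": 6.3, "dy": -3.4, "dz": 0, "twist": 0}, {"claw": 0, "dx": 9.5, "dy": -5.1, "dz": 0, "twist": 0}, {"claw": 0, "dx": 12, "dy": -6.4, "dz": 0.5, "twist": 0}, {"claw": 0, "dx": 13, "dy": -7, "dz": 1.5, "twist": 0}, {"claw": 0, "dx": 13, "dy": -7, "dz": 2.5, "twist": 0}, {"claw": 0, "dx": 13, "dy": -7, "dz": 3, "twist": 0}, {"claw": 0, "dx": 13, "dy": -7, "dz": 3, "twist": 0}]'

```text
time_s: 8.65
position: [0.4964, 0.1818, 0.1581]
tcp_rot: [[0.42, 0.908, -0.004], [0.907, -0.42, -0.008], [-0.009, -0.001, -1.0]]
force: [-0.4, 0.0, -0.5]
opening: 0.006
```

```bash
python3 - <<'E'
from h import *
cv2.imwrite(f"pics/side5.png",bot.capture("side")[:,:,::-1])
a=cv2.resize(cv2.imread("pics/side5.png")[260:440,140:380],(800,600),interpolation=cv2.INTER_CUBIC);cv2.imwrite("pics/side5c.png",a)
E
python3 d.py
```

```text
t 8.7 p [0.4972 0.1817 0.159 ] f [0.21 0.57 0.38] open 0.003 zax [-0.0026 -0.0074 -1.    ]
blue [-5.65  1.95  2.14]
white [-38.87  21.08  11.42]
green [0.17 0.02 2.1 ]
```

View pics/side5c.png

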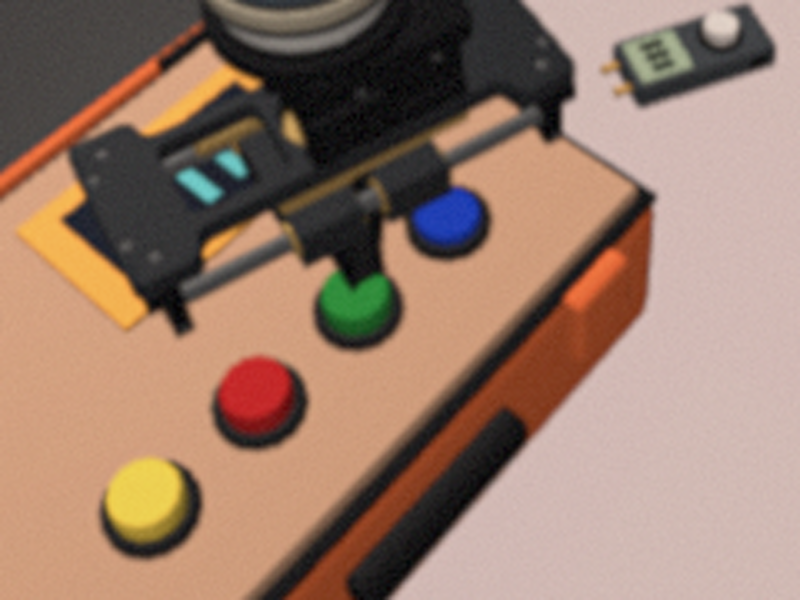

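The tip is above green at crop (362,285), and blue is still in. Pressing green.

arm_command --plan '[{"claw": 0, "dx": 0.15, "dy": 0, "dz": 0.5, "twist": 0}, {"claw": 0, "dx": 0.15, "dy": 0, "dz": 1, "twist": 0}, {"claw": 0, "dx": 0.15, "dy": 0, "dz": 1.4, "twist": 0}, {"claw": 0, "dx": 0.15, "dy": 0, "dz": 1.6, "twist": 0}, {"claw": 0, "dx": 0.15, "dy": 0, "dz": 1.7, "twist": 0}]'

```text
time_s: 9.12
position: [0.4976, 0.1825, 0.1415]
tcp_rot: [[0.421, 0.907, -0.003], [0.907, -0.421, -0.008], [-0.008, 0.0, -1.0]]
force: [-0.6, -0.6, 0.8]
opening: 0.006
```

```bash
python3 d.py
```

```text
t 9.1167 p [0.4976 0.1825 0.1415] f [-0.57 -0.57  0.78] open 0.006 zax [-0.0033 -0.0075 -1.    ]
blue [-5.76  1.95  0.4 ]
white [-38.96  21.1    9.68]
green [0.07 0.01 0.35]
```

arm_command --plan '[{"claw": 0, "dx": 0, "dy": 0, "dz": 0.1, "twist": 0}, {"claw": 0, "dx": 0, "dy": 0, "dz": 0.2, "twist": 0}, {"claw": 0, "dx": 0, "dy": 0, "dz": 0.3, "twist": 0}, {"claw": 0, "dx": 0, "dy": 0, "dz": 0.4, "twist": 0}, {"claw": 0, "dx": 0, "dy": 0, "dz": 0.5, "twist": 0}, {"claw": 0, "dx": 0, "dy": 0, "dz": 0.6, "twist": 0}, {"claw": 0, "dx": 0, "dy": 0, "dz": 0.7, "twist": 0}]'

```text
time_s: 9.7
position: [0.4978, 0.1825, 0.1349]
tcp_rot: [[0.421, 0.907, -0.003], [0.907, -0.421, -0.007], [-0.008, 0.001, -1.0]]
force: [-0.3, -0.5, 4.7]
opening: 0.002
```

arm_command --plan '[{"claw": 0, "dx": 0, "dy": 0, "dz": 0.1, "twist": 0}, {"claw": 0, "dx": 0, "dy": 0, "dz": 0.2, "twist": 0}, {"claw": 0, "dx": 0, "dy": 0, "dz": 0.3, "twist": 0}]'

```text
time_s: 9.95
position: [0.4978, 0.1825, 0.132]
tcp_rot: [[0.421, 0.907, -0.002], [0.907, -0.421, -0.007], [-0.008, 0.001, -1.0]]
force: [-0.6, -1.3, 5.4]
opening: 0.005
```

arm_command --plan '[{"claw": 0, "dx": 0, "dy": 0, "dz": 0.05, "twist": 0}, {"claw": 0, "dx": 0, "dy": 0, "dz": 0.05, "twist": 0}, {"claw": 0, "dx": 0, "dy": 0, "dz": 0.05, "twist": 0}, {"claw": 0, "dx": 0, "dy": 0, "dz": -0.8, "twist": 0}, {"claw": 0, "dx": 0, "dy": 0, "dz": -3, "twist": 0}, {"claw": 0, "dx": 0, "dy": 0, "dz": -6, "twist": 0}, {"claw": 0, "dx": 0, "dy": 0, "dz": -8, "twist": 0}, {"claw": 0, "dx": 0, "dy": 0, "dz": -8, "twist": 0}]'

```text
time_s: 10.62
position: [0.501, 0.1837, 0.2163]
tcp_rot: [[0.421, 0.907, 0.007], [0.907, -0.421, -0.006], [-0.003, 0.009, -1.0]]
force: [0.2, 0.9, -0.0]
opening: 0.005
```

```bash
python3 - <<'E'
from h import *
for n in("side","top"):
    cv2.imwrite(f"pics/{n}6.png",bot.capture(n)[:,:,::-1])
a=cv2.resize(cv2.imread("pics/side6.png")[180:440,130:450],(738,600),interpolation=cv2.INTER_CUBIC);cv2.imwrite("pics/side6c.png",a)
E
python3 d.py
```

```text
t 10.7167 p [0.4984 0.1832 0.2127] f [-0.43  0.03 -0.39] open 0.007 zax [-5.0e-04 -7.1e-03 -1.0e+00]
blue [-5.81  1.89  7.51]
white [-39.03  21.02  16.78]
green [ 0.01 -0.04  7.47]
```

View pics/side6c.png

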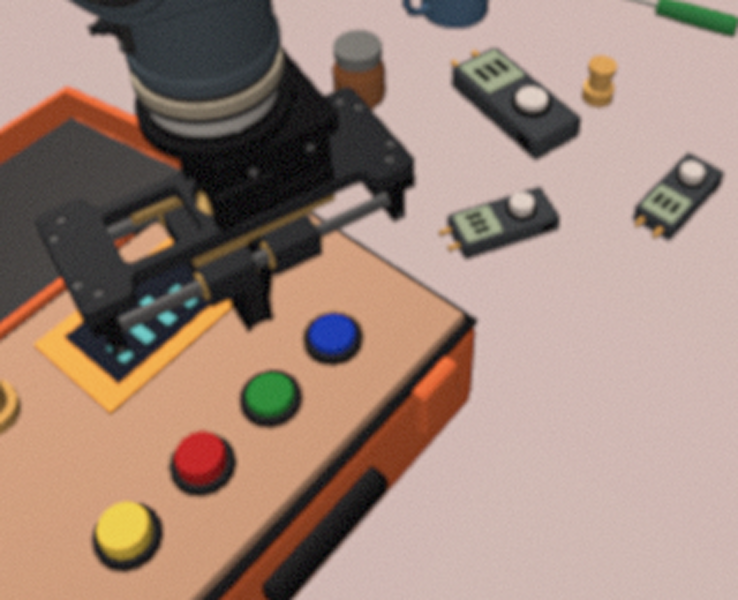

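View pics/top6.png

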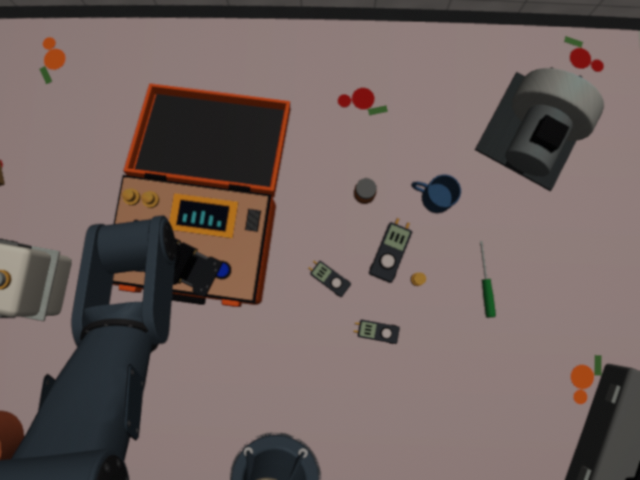

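The side crop shows blue (332,335), green (270,396) and the gauge's white key (531,99) sitting low, with red and yellow standing out. In the top view the gauge is still at (391,251), and the coupling, mug, jar and screwdriver haven't moved. The tool is clear of everything, so I'm handing in.

```bash
python3 - <<'E'
from rig import bot
print(bot.hand_in())
E
```

```text
the job is handed in; nothing more can be done
None
```

I pressed the blue key, then the largest gauge's white key, then the green key, each about 6–7 mm of the 8 mm travel judging by the tool's height. I then lifted clear and handed in at about 10.7 s; no verdict came back.

- **Force:** the highest reading between moves was about 5.4 N, well under the 20 N limit. It was not sampled continuously.
- **Final pictures:** all three keys sit low. Yellow and red are still out. By eye, the gauge, coupling, mug, jar and screwdriver are where they started. The arm was about 7 cm above the keys and read no contact force.
- **Disagreements:** the side and top views differed by 4–8 mm on the key positions, because the side camera also sees the side of each plunger. The gauge measured about 135 x 58 mm against the stated 140 x 62 mm. Neither affected the presses.
- **Refused call:** the first move call was refused because its rows had no twist value. Nothing moved, and I resent it.

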